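# Bleed a salvaged air tank before it is shelved

## Task

Bleed the blue air tank: unscrew the small knurled brass lock nut on its valve (anticlockwise seen from above) all the way up until it stops, then with closed fingers press the freed steel tip straight down until you feel it meet the firm seat inside, keep it pressed against the seat with a gentle 10 to 14 N (never over 16 N) for a good second, and let it spring back up. Leave the nut unscrewed, do not bend the valve over, and leave the other things on the table where they are.

Things in the scene. Friction and masses are not known exactly. Their poses are not given: they have to be found in the camera images.
- tank: blue cylindrical air tank 110 mm across and 200 mm long, strapped to a 150 x 250 x 18 mm plywood board that is fixed to the table. Origin: under the board's centre, on the table; tank axis along its y, 78 mm up, top of the tank 133 mm up. A pressure gauge (44 mm across, top 190 mm up) stands on the tank at y -75 mm; the valve stands at y +50 mm.
- stem: upright brass valve stem, 10 mm across and 44 mm tall, in a 24 mm wide, 7 mm high rubber foot on top of the tank; origin at its foot on the tank's top, z axis along the stem. The rubber foot lets it lean when pushed sideways (about 4 N per mm at the nut); leaned over by more than about 7 degrees (0.12 rad) it counts as bent.
- nut_mid (a point): centre of the knurled brass lock nut (16 mm across, 10 mm high, red mark on its top face), on the stem's axis. Screwed down, its underside is 44 mm above the stem's foot, on the stem's upper end (the stem below is narrower than the nut). It rises as it is unscrewed and also goes down with the tip when that is pressed.
- nut (a joint): how far the nut is unscrewed, rad: 0 is fully down, 4.0 is its upper stop; it starts between 0 and 0.5. It grows anticlockwise seen from above, the nut rises 4 mm per rad (16 mm in all), turns with a friction of about 0.1 N m and stays where it is left. The tip can go down only as far as the nut has been raised.
- tip_top (a point): centre of the flat top of the steel valve tip (pin 5 mm across, head 7 mm across); 76 mm above the stem's foot when not pressed, 22 mm above the top of the screwed-down nut and still 6 mm above the nut's top at its upper stop.
- plunger (a joint): how far the tip is pressed down, m: 0 is up. A light spring pushes it up (2 N at first, 0.3 N per mm). After 2 to 12 mm, differing from run to run and not visible, it meets the rubber-faced seat in the stem, which gives only about 1 mm per 16 N: the force then climbs steeply.
- tip: the steel valve tip itself, which does not turn with the nut; its origin is 76 mm below its flat top, on the stem's axis. To be pressed on its top; squeezing it counts as force on it too.
- wrench: steel wrench lying flat, about 180 mm long; bystander, origin under its centre (at the table)
- screwdriver: screwdriver lying flat, about 200 mm long; bystander, origin under its centre (at the table)
- tape: roll of blue tape lying flat, 100 mm across, 24 mm high; bystander, origin under its centre (at the table)
- carton: small brown carton 70 x 100 x 60 mm; bystander, origin under its centre (at the table)
- jar: glass jar with steel lid, 64 mm across, 85 mm high; bystander, origin under its centre (at the table)
- spare_nut: loose spare brass collar lying on the table, 22 mm across, 12 mm high; not the one to unscrew; bystander, origin under its centre (at the table)
- tee: loose brass tee fitting, 60 mm long, 22 mm high; bystander, origin under its centre (at the table)

How it is judged:
By the outcome, as a careful person would: the job done as asked, in the order asked, and still so for the second after the job is handed in, with the robot touching nothing.
It also fails if it takes over 64 s, if anything falls off the work surface, if the arm or the gripper's body presses on something with over 40 N, if the wrist force passes 120 N, or if a joint passes its speed limit or range.

## Robot

A 6-joint arm with a two-finger parallel gripper is mounted at the origin on the work surface. World frame = base frame: x ahead of the robot, y to its left, z up, the work surface at z = 0. Lengths are in mm, angles in rad, forces in N, time in s.
With the tool pointing down it reaches from about 275 to 750 mm from the base axis. Payload 10.2 kg.
Tool frame: the origin (TCP) lies between the finger pads; the fingertips stand 19 mm ahead of it and the grasp point (between the pads) is the TCP; x points along the fingers, y is the direction in which the jaws open and shut, and the axes are right-handed (so a half turn about x gives the same grasp; the last joint's range is limited). The gripper opens to 85 mm and grips with 20 to 120 N. Pads are 22 mm wide; open, the fingers measure 114 mm over their backs; the gripper's body (76 mm by 85 mm) begins 54 mm behind the grasp point. The pads swing forward as they close: fully open they stand 13 mm farther back than shut.
Start: joints at [0.905, 0.313, 1.498, -0, 1.331, -0.223], TCP at [224.96, 474.367, 250.294] pointing down, gripper open.
Joint ranges: [-2.94, 2.94], [-0.97, 2.17], [0.19, 2.56], [-1.23, 4.37], [0.02, 3.11], [-2.88, 2.88]. Speed limits (rad/s): [2.39, 2.39, 3.01, 3.14, 3.14, 3.14].

## Interface

Orientations are given as a unit quaternion [w, x, y, z].
In Python, from rig import ctrl, optics, workorder gives the robot as it stands.
- The arm moves only by the shell command python3 -m pendant 'ROWS' [OPENING] [FORCE]. ROWS is JSON, one flat list of numbers, 6 for each row, row after row: the shift along the tool's x, y, z each as a share of 25 cm, from -1 to 1, then the turn, a rotation vector about the tool's x, y, z each as a share of pi rad, from -1 to 1. In form: [tx, ty, tz, rx, ry, rz, tx, ty, tz, rx, ry, rz, ...]. A call has 1 to 12 rows; each row is the pose to reach, as a shift and turn from the pose measured when the call began, along the tool's axes at that moment, turning the shorter way round; what a row does not reach only later rows make up. A row lasts 1/12 s, in which the tool goes at most 41.7 mm and 7.16 degrees, less where a joint would pass 70% of its speed; a pose out of reach is approached as far as the arm can. A call with a number of a shift or a turn outside -1 to 1 is refused whole. A call with a gripper value outside its range is refused whole. OPENING is the opening, from -1 (shut) to 1 (fully open), set as the call begins (- or left out, the last holds). The fingers move at their own pace and stop on an object; FORCE is the grip in N (left out, the last holds). Time passes only in rows, so rows that repeat a pose let the fingers close. It gives the time, the measured TCP pose, the force and the opening at its end, in the units of the state.
- ctrl.sense(): the state, without advancing time (a new reading comes with each control period).
- optics.capture(name): name is "scene" or "top" or "wrist"; returns the picture (384x512x3 uint8, red, green, blue); there is no depth.
- optics.camera_info(name): a dict with "camera_matrix" (3x3 intrinsics, pixels), "eye" and "rotation" of the camera in the world; the wrist camera has in their place "T_tool_cam" (4x4, takes a point from camera to tool coordinates, whose origin is the TCP and whose axes are the tool frame's). Camera axes: x right, y up, looking along -z (the intrinsics and any distortion apply to the point x, -y, -z); pixel columns grow to the right and rows downward; lengths in mm; the calibration is good to about 2 mm. A picture is of the moment at which its call begins: read the wrist's pose just before it. camera_info takes no time and is no camera call.
- workorder.finish_job(): hands the job in, once; it reports no verdict.
The state is a dict: "time_s": time; "joints": joint angles; "dq": joint speeds; "tau": joint torques, N m; "eef_pos": TCP position; "ee_rot": TCP orientation; "force": force on the tool from outside, world axes, zero at the start; "wrist_torque": the same for the moment, N m; "grip_width": opening from 0.0 (shut) to 1.0 (fully open).
Only numpy, scipy, OpenCV 4.12 (cv2) and the standard library are available. Lean on these libraries where they do the work, as an engineer would, in place of code of your own. Each camera call takes 0.05 s, during which the arm holds its last target.

## Working session

There is one attempt and no reset: what is moved stays moved. The work goes in short steps, Python scripts to look and compute and a shell command to move; the robot and the scene stay as the last step left them, time stands still between calls to the robot, and variables do not carry over. Pictures are saved under pics/ and viewed, and the job is handed in when it is done.

```bash
ls -la && mkdir -p pics && python3 - <<'E'
from rig import ctrl, optics, workorder
import cv2
s=ctrl.sense(); print(s)
for n in ("scene","top","wrist"):
    im=optics.capture(n); cv2.imwrite(f"pics/{n}0.png",im[:,:,::-1])
    print(n,optics.camera_info(n))
E
```

```text
total 12
drwxr-xr-x  3 agent agent 4096 Dec  5 18:56 .
drwxr-xr-x 23 root  root  4096 Dec  5 18:56 ..
drwxr-xr-x  2 agent agent 4096 Dec  5 18:56 pics
{'time_s': 0.0, 'joints': array([ 9.04618781e-01,  3.13470330e-01,  1.49843034e+00, -1.00302943e-05,
        1.33094888e+00, -2.23421809e-01]), 'dq': array([-0.00054797, -0.00010193,  0.00083546, -0.00148514, -0.00021897,
        0.00072593]), 'tau': array([ 2.55791947e-04, -4.12271690e+01, -2.59736019e+01, -1.06617611e-04,
        4.19959193e-03, -1.67533648e-05]), 'eef_pos': array([224.81143432, 474.18943172, 249.7271809 ]), 'ee_rot': array([ 0.68966238,  0.15485884,  0.69003857, -0.15566408]), 'force': array([-0.30519328, -0.57699496,  0.26386744]), 'wrist_torque': array([ 0.0128928 ,  0.00253343, -0.01822855]), 'grip_width': 1.0006580049815428}
scene {'camera_matrix': array([[426.09756384,   0.        , 262.44302859],
       [  0.        , 426.09756384, 194.35863189],
       [  0.        ,   0.        ,   1.        ]]), 'eye': array([1331.49074264, -299.43118385,  789.21825662]), 'rotation': array([0.74501846, 0.35847252, 0.2507891
[... 162 characters left out ...]
   0.        ,   1.        ]]), 'eye': array([ 354.02850341,   -1.66367359, 1481.41312283]), 'rotation': array([ 0.70763015,  0.05477233, -0.05362158, -0.70241319])}
wrist {'camera_matrix': array([[338.3673127 ,   0.        , 258.4546945 ],
       [  0.        , 338.3673127 , 190.59732798],
       [  0.        ,   0.        ,   1.        ]]), 'T_tool_cam': array([[ 3.20347413e-05,  2.95411156e-01, -9.55370215e-01,
        -1.23275242e+02],
       [ 9.99999654e-01,  7.84882062e-04,  2.76225534e-04,
        -6.72792008e-01],
       [ 8.31453049e-04, -9.55369893e-01, -2.95411029e-01,
        -7.50128103e+01],
       [ 0.00000000e+00,  0.00000000e+00,  0.00000000e+00,
         1.00000000e+00]])}
```

View pics/scene0.png

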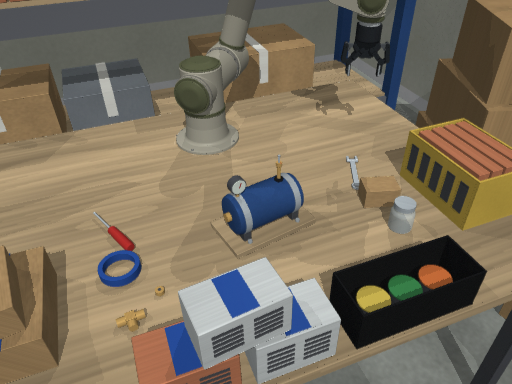

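View pics/top0.png

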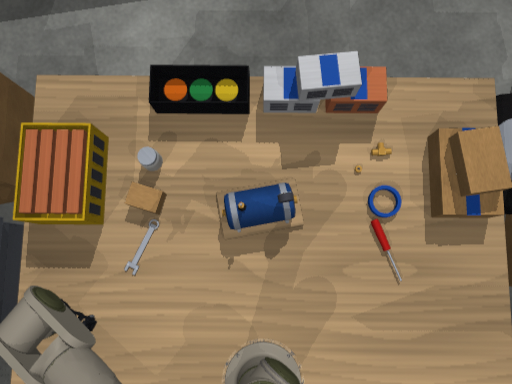

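View pics/wrist0.png

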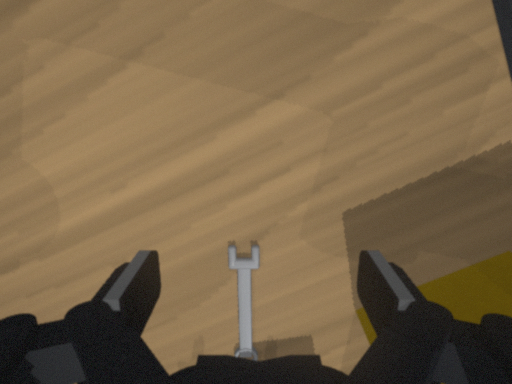

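The scene view shows the blue tank in the middle, with the valve near scene px (279,170) and top px (241,206). The gauge is at scene (236,185) and top (287,197). I'll zoom in on both.

```bash
cat > h.py <<'E'
import numpy as np, cv2
from scipy.spatial.transform import Rotation as R
from rig import ctrl, optics, workorder
def q2R(q): return R.from_quat([q[1],q[2],q[3],q[0]]).as_matrix()
def cam(name, st=None):
    ci=optics.camera_info(name); K=ci["camera_matrix"]
    if name=="wrist":
        T=ci["T_tool_cam"]; Rt=q2R(st["ee_rot"]); 
        return K, Rt@T[:3,3]+st["eef_pos"], Rt@T[:3,:3]
    return K, np.array(ci["eye"]), q2R(ci["rotation"])
def ray(c,u,v):
    K,e,Rm=c
    d=np.linalg.solve(K,[u,v,1.0]); d=Rm@np.array([d[0],-d[1],-d[2]])
    return e,d/np.linalg.norm(d)
def proj(c,p):
    K,e,Rm=c
    q=Rm.T@(np.asarray(p,float)-e); w=K@np.array([q[0],-q[1],-q[2]]); return w[:2]/w[2]
def onz(c,u,v,z):
    e,d=ray(c,u,v); return e+d*(z-e[2])/d[2]
def tri(rs):
    A=np.zeros((3,3));b=np.zeros(3)
    for e,d in rs:
        P=np.eye(3)-np.outer(d,d);A+=P;b+=P@e
    x=np.linalg.solve(A,b); return x,[np.linalg.norm((np.eye(3)-np.outer(d,d))@(x-e)) for e,d in rs]
def save(name,im): cv2.imwrite(name,im[:,:,::-1])
E
python3 - <<'E'
import cv2
a=cv2.imread("pics/scene0.png")[140:260,200:320]; b=cv2.imread("pics/top0.png")[170:250,205:315]
cv2.imwrite("pics/scene0z.png",cv2.resize(a,None,fx=5,fy=5,interpolation=cv2.INTER_CUBIC))
cv2.imwrite("pics/top0z.png",cv2.resize(b,None,fx=6,fy=6,interpolation=cv2.INTER_CUBIC))
E
```

```text
(no output)
```

View pics/scene0z.png

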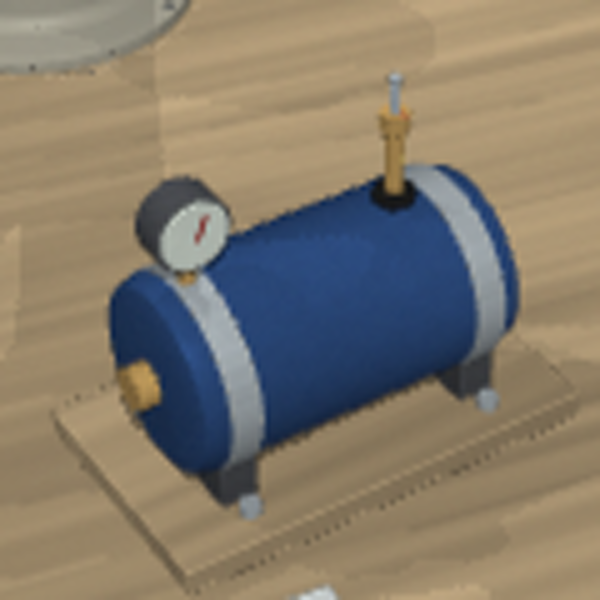

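View pics/top0z.png

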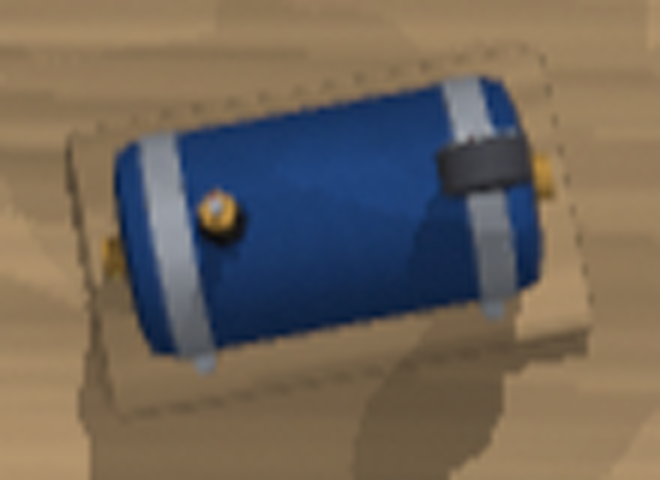

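The zooms show the silver tip top at scene ≈(278.9,155.4) and top ≈(240.8,204.4). The nut is at scene ≈(278.9,164.5) and top ≈(241.5,205.2). I'll triangulate both.

```bash
python3 - <<'E'
from h import *
s=cam("scene");t=cam("top")
print("tip",tri([ray(s,278.7,155.2),ray(t,240.6,204.3)]))
print("nut",tri([ray(s,278.7,164.4),ray(t,241.5,205.2)]))
print("foot",tri([ray(s,278.5,178.5),ray(t,242.2,207)]))
print("tip on z209 scene",onz(s,278.7,155.2,209),"top",onz(t,240.6,204.3,209))
print("nut z183 scene",onz(s,278.7,164.4,183),"top",onz(t,241.5,205.2,183))
# gauge centre scene (200+185/5,140+230/5)
print("gauge", tri([ray(s,200+185/5,140+225/5),ray(t,205+487/6,170+165/6)]))
for u,v in ((67,135),(525,45),(587,325),(125,415)):
    print(onz(t,205+u/6-.4,170+v/6-.4,18))
E
```

```text
tip (array([503.78694092,  62.72179759, 205.39227292]), [np.float64(0.4638551600690627), np.float64(0.4638551600691229)])
nut (array([504.685838  ,  62.07153327, 178.22245315]), [np.float64(1.0035743138739506), np.float64(1.0035743138739088)])
foot (array([504.64553157,  62.09790899, 133.79801696]), [np.float64(0.9551906418898731), np.float64(0.9551906418898417)])
tip on z209 scene [509.00463401  60.9393459  209.        ] top [503.19811934  62.10587785 209.        ]
nut z183 scene [511.38167007  60.2251462  183.        ] top [503.77695413  60.89980152 183.        ]
gauge (array([529.0817736 , -60.52018681, 164.65078408]), [np.float64(2.2090224992276246), np.float64(2.209022499227608)])
[563.18889502 149.46085152  18.        ]
[612.26935099 -87.94863277  18.        ]
[ 466.72037017 -119.48693847   18.        ]
[419.03240484 116.56093539  18.        ]
```

```bash
cat >> h.py <<'E'
def plan(target, yaw_turn=0.0):
    """shares for going to world target (mm), turning about tool x by yaw_turn rad"""
    st=ctrl.sense(); Rt=q2R(st["ee_rot"])
    d=Rt.T@(np.asarray(target,float)-st["eef_pos"])
    # levelling: turn bringing tool x to -z
    x=Rt[:,0]; ax=np.cross(x,[0,0,-1.0]); lev=R.from_rotvec(ax).as_matrix()
    Rn=lev@Rt@R.from_rotvec([yaw_turn,0,0]).as_matrix()
    rv=R.from_matrix(Rt.T@Rn).as_rotvec()
    return d/250.0, rv/np.pi, st
def rep():
    st=ctrl.sense(); Rt=q2R(st["ee_rot"])
    print("t",round(st["time_s"],2),"pos",st["eef_pos"].round(2),"q",st["joints"].round(3),"F",st["force"].round(2),"M",st["wrist_torque"].round(3),"w",round(float(st["grip_width"]),3))
    print("x",Rt[:,0].round(4),"y",Rt[:,1].round(4),"z",Rt[:,2].round(4))
    return st
E
python3 - <<'E'
from h import *
rep()
d,r,st=plan([504,62,300],1.6); print(d.round(4),r.round(4), d*250)
E
```

```text
t 0.15 pos [224.85 474.24 249.86] q [ 0.905  0.313  1.498  0.     1.331 -0.223] F [ 0.23 -0.5   0.19] M [-0.005 -0.054 -0.019] w 0.997
x [-6.e-04 -7.e-04 -1.e+00] y [ 4.285e-01  9.036e-01 -9.000e-04] z [ 9.036e-01 -4.285e-01 -3.000e-04]
[-0.2    -1.0117  1.7154] [5.093e-01 2.000e-04 3.000e-04] [ -50.00512714 -252.9226319   428.84233149]
```

```bash
python3 -m pendant '[-0.2,-0.59,1.0,0.35,0,0,-0.2,-0.59,1.0,0.35,0,0,-0.2,-0.59,1.0,0.35,0,0,-0.2,-0.59,1.0,0.35,0,0,-0.2,-0.59,1.0,0.35,0,0,-0.2,-0.59,1.0,0.35,0,0,-0.2,-0.59,1.0,0.35,0,0,-0.2,-0.59,1.0,0.35,0,0,-0.2,-0.59,1.0,0.35,0,0]' && python3 - <<'E'
from h import *
rep()
d,r,st=plan([504,62,300],0); print(d.round(4),r.round(4), d*250)
E
```

```text
time_s: 0.9
eef_pos: [388.9, 231.9, 300.1]
ee_rot: [0.505, 0.495, 0.504, -0.496]
force: [-0.1, 1.0, 0.9]
grip_width: 1.003
t 0.9 pos [388.86 231.91 300.1 ] q [ 2.780e-01  1.170e-01  1.611e+00 -1.000e-03  1.414e+00  2.610e-01] F [-0.06  1.01  0.95] M [ 0.012  0.018 -0.068] w 1.003
x [-3.e-04 -9.e-04 -1.e+00] y [ 9.998e-01  1.790e-02 -3.000e-04] z [ 1.790e-02 -9.998e-01  9.000e-04]
[0.0009 0.4483 0.6878] [0.     0.0003 0.0001] [  0.21490518 112.08548926 171.9463042 ]
```

```bash
python3 -m pendant '[0,0.448,0.688,0,0,0,0,0.448,0.688,0,0,0,0,0.448,0.688,0,0,0,0,0.448,0.688,0,0,0,0,0.448,0.688,0,0,0,0,0.448,0.688,0,0,0,0,0.448,0.688,0,0,0]' && python3 - <<'E'
from h import *
rep()
st=ctrl.sense(); im=optics.capture("wrist"); save("pics/w1.png",im)
save("pics/w1z.png",cv2.resize(im[100:300,160:360],None,fx=3,fy=3,interpolation=cv2.INTER_CUBIC))
c=cam("wrist",st)
for p in ([504,62,209],[504,62,187]): print(proj(c,p))
np.savez("w1.npz",p=st["eef_pos"],q=st["ee_rot"])
E
```

```text
time_s: 1.48
eef_pos: [504.4, 60.5, 299.5]
ee_rot: [0.503, 0.496, 0.504, -0.497]
force: [-0.1, 0.5, -0.9]
grip_width: 1.001
t 1.48 pos [504.39  60.51 299.49] q [-1.110e-01  2.440e-01  1.460e+00 -1.000e-03  1.439e+00 -1.260e-01] F [-0.07  0.53 -0.87] M [0.066 0.028 0.025] w 1.001
x [-1.7e-03 -5.0e-04 -1.0e+00] y [ 0.9999  0.0148 -0.0017] z [ 1.480e-02 -9.999e-01  5.000e-04]
[258.20149164 200.58739188]
[258.25452162 190.82306208]
```

View pics/w1z.png

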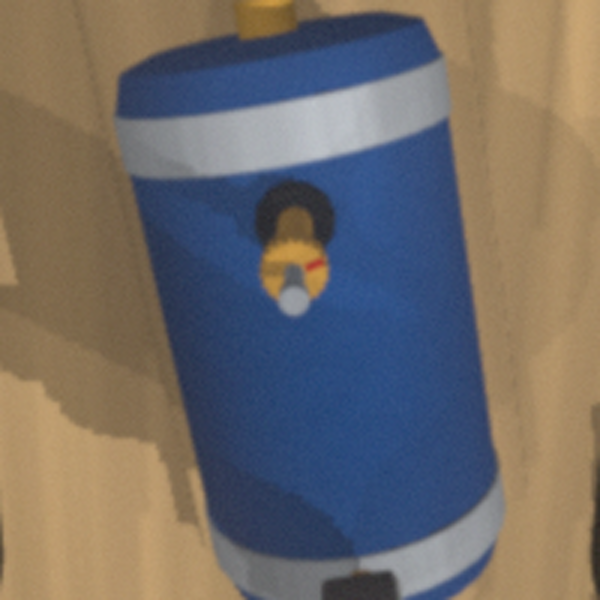

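Picture w1 shows the tip head at px ≈(257.7,200.0). My estimate (504,62,209) predicts (258.2,200.6), so they agree. Next I'll turn the tool toward the start yaw for unscrewing, which also gives a second view to cancel calibration error.

```bash
python3 -m pendant '[0,0,0,0.76,0,0,0,0,0,0.76,0,0,0,0,0,0.76,0,0,0,0,0,0.76,0,0,0,0,0,0.76,0,0,0,0,0,0.76,0,0,0,0,0,0.76,0,0,0,0,0,0.76,0,0,0,0,0,0.76,0,0,0,0,0,0.76,0,0,0,0,0,0.76,0,0,0,0,0,0.76,0,0]' 0 30 && python3 - <<'E'
from h import *
rep()
d,r,st=plan([503.5,62,299.5],2.4-0.126-ctrl.sense()["joints"][5]); print(d.round(4),r.round(4), d*250)
E
```

```text
time_s: 2.53
eef_pos: [503.1, 63.3, 300.1]
ee_rot: [-0.03, -0.706, -0.03, 0.707]
force: [0.8, -0.2, -0.7]
grip_width: 0.501
t 2.53 pos [503.07  63.29 300.06] q [-1.060e-01  2.410e-01  1.462e+00 -1.000e-03  1.439e+00  1.380e+00] F [ 0.8  -0.19 -0.73] M [ 0.012 -0.036  0.011] w 0.501
x [-9.e-04 -7.e-04 -1.e+00] y [ 8.460e-02 -9.964e-01  6.000e-04] z [-0.9964 -0.0846  0.001 ]
[ 0.0022  0.0053 -0.0013] [ 2.845e-01  2.000e-04 -3.000e-04] [ 0.55956596  1.318556   -0.32017119]
```

```bash
python3 -m pendant '[0,0.0053,-0.0013,0.284,0,0,0,0.0053,-0.0013,0.284,0,0,0,0.0053,-0.0013,0.284,0,0,0,0.0053,-0.0013,0.284,0,0,0,0.0053,-0.0013,0.284,0,0,0,0.0053,-0.0013,0.284,0,0,0,0.0053,-0.0013,0.284,0,0,0,0.0053,-0.0013,0.284,0,0,0,0.0053,-0.0013,0.284,0,0,0,0.0053,-0.0013,0.284,0,0,0,0.0053,-0.0013,0.284,0,0]' && python3 - <<'E'
from h import *
rep()
st=ctrl.sense(); im=optics.capture("wrist"); save("pics/w2.png",im); st2=rep()
save("pics/w2z.png",cv2.resize(im[100:300,160:360],None,fx=3,fy=3,interpolation=cv2.INTER_CUBIC))
c=cam("wrist",st)
for p in ([504,62,209],[504,62,187]): print(proj(c,p))
np.savez("w2.npz",p=st["eef_pos"],q=st["ee_rot"])
E
```

```text
time_s: 3.45
eef_pos: [503.3, 62.4, 300.1]
ee_rot: [0.276, -0.65, 0.277, 0.651]
force: [0.2, 0.4, 0.4]
grip_width: 0.501
t 3.45 pos [503.3   62.41 300.12] q [-1.080e-01  2.420e-01  1.461e+00 -1.000e-03  1.439e+00  2.268e+00] F [0.23 0.4  0.36] M [-0.001 -0.013 -0.02 ] w 0.501
x [-9.e-04 -7.e-04 -1.e+00] y [-0.7204 -0.6936  0.0011] z [-6.936e-01  7.204e-01  1.000e-04]
t 3.5 pos [503.36  62.27 300.09] q [-1.080e-01  2.420e-01  1.461e+00 -1.000e-03  1.439e+00  2.268e+00] F [-0.5   0.03  0.52] M [0.045 0.016 0.017] w 0.501
x [-9.e-04 -7.e-04 -1.e+00] y [-0.7209 -0.693   0.0012] z [-6.930e-01  7.209e-01  1.000e-04]
[257.30937446 203.28360772]
[257.38058718 193.37958204]
```

View pics/w2z.png

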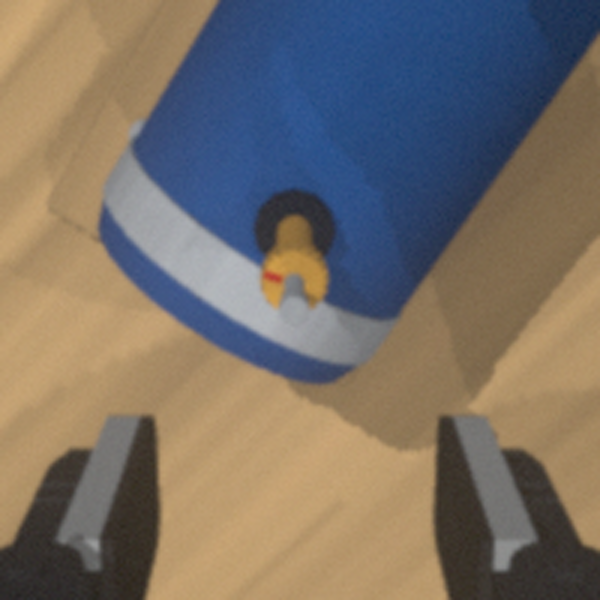

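View pics/w2.png

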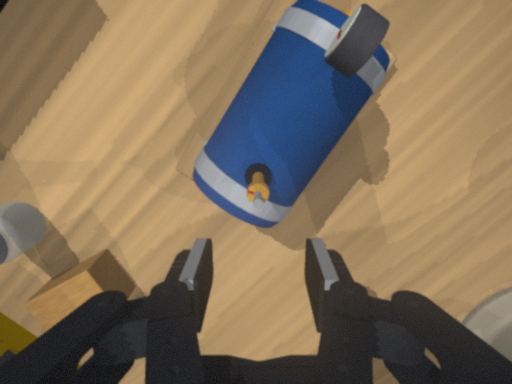

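```bash
python3 - <<'E'
from h import *
pts={"w1":[(257.7,200.0,209),(257.7,189.5,187)],"w2":[(257.2,202.3,209),(258.0,193.0,187)]}
for n in pts:
    z=np.load(n+".npz"); c=cam("wrist",dict(eef_pos=z["p"],ee_rot=z["q"]))
    for u,v,h in pts[n]: print(n,h,onz(c,u,v,h).round(2))
    im=cv2.imread(f"pics/{n}.png"); hsv=cv2.cvtColor(im,cv2.COLOR_BGR2HSV)[170:215,235:285]
    m=((hsv[...,0]>12)&(hsv[...,0]<25)&(hsv[...,1]>140)&(hsv[...,2]>150)).astype(np.uint8)
    k,lab,stt,cen=cv2.connectedComponentsWithStats(m)
    for i in range(1,k):
        if stt[i,4]>30: print(n,stt[i],cen[i]+[235,170])
E
```

```text
w1 209 [504.12  63.79 209.  ]
w1 187 [504.03  64.41 187.  ]
w1 [ 13  10  19   9 106] [256.90566038 184.10377358]
w1 [27 19  7  9 38] [264.84210526 192.36842105]
w2 209 [504.54  61.55 209.  ]
w2 187 [503.87  61.48 187.  ]
w2 [ 13  13  20  17 169] [259.31360947 189.0591716 ]
w2 [13 23  6  8 33] [250.60606061 196.27272727]
```

```bash
python3 - <<'E'
from h import *
z=np.load("w1.npz"); print(z["p"])
c=cam("wrist",dict(eef_pos=z["p"],ee_rot=z["q"]))
print(proj(c,[504,62,209]), onz(c,258.2,200.6,209))
z=np.load("w2.npz"); print(z["p"])
c=cam("wrist",dict(eef_pos=z["p"],ee_rot=z["q"]))
print(proj(c,[504,62,209]), onz(c,258.2,200.6,209))
E
```

```text
[504.38568596  60.5122518  299.48571635]
[257.47872401 202.53958351] [504.46309647  63.37552278 209.        ]
[503.29793932  62.4092786  300.12086576]
[257.30937446 203.28360772] [504.88573475  60.21589646 209.        ]
```

```bash
python3 - <<'E'
from h import *
np.set_printoptions(precision=5,suppress=True)
for i in range(2): print(optics.camera_info("wrist")); 
print(optics.camera_info("scene")["eye"])
z=np.load("w1.npz"); print(z["q"])
E
```

```text
{'camera_matrix': array([[338.36731,   0.     , 258.45469],
       [  0.     , 338.36731, 190.59733],
       [  0.     ,   0.     ,   1.     ]]), 'T_tool_cam': array([[   0.00025,    0.29394,   -0.95582, -123.27525],
       [   1.     ,    0.00072,    0.00048,    0.56052],
       [   0.00083,   -0.95582,   -0.29394,  -75.62546],
       [   0.     ,    0.     ,    0.     ,    1.     ]])}
{'camera_matrix': array([[338.36731,   0.     , 258.45469],
       [  0.     , 338.36731, 190.59733],
       [  0.     ,   0.     ,   1.     ]]), 'T_tool_cam': array([[   0.00025,    0.29394,   -0.95582, -123.27525],
       [   1.     ,    0.00072,    0.00048,    0.56052],
       [   0.00083,   -0.95582,   -0.29394,  -75.62546],
       [   0.     ,    0.     ,    0.     ,    1.     ]])}
[1331.49074 -299.43118  789.21826]
[ 0.50338  0.49572  0.50399 -0.49685]
```

```bash
python3 - <<'E'
from h import *
d,r,st=plan([504.2,62.0,215],0); print(d.round(4),r.round(4), d*250)
E
```

```text
[ 0.3404 -0.0021 -0.0031] [-0.      0.     -0.0004] [85.09360096 -0.51717656 -0.78525127]
```

```bash
python3 -m pendant '[0.1,-0.001,-0.0015,0,0,0,0.2,-0.002,-0.003,0,0,0,0.3,-0.002,-0.003,0,0,0,0.34,-0.002,-0.003,0,0,0,0.34,-0.002,-0.003,0,0,0,0.34,-0.002,-0.003,0,0,0,0.34,-0.002,-0.003,0,0,0]' && python3 - <<'E'
from h import *
st=rep(); ci=optics.camera_info("wrist"); T=ci["T_tool_cam"]
im=optics.capture("wrist"); save("pics/w3.png",im); 
save("pics/w3z.png",cv2.resize(im[180:380,130:390],None,fx=3,fy=3,interpolation=cv2.INTER_CUBIC))
print(T.round(4)[:, 3], optics.camera_info("wrist")["T_tool_cam"][:,3])
c=cam("wrist",st)
for p in ([504.2,62,209],[504.2,62,187],st["eef_pos"]): print(proj(c,p))
np.savez("w3.npz",p=st["eef_pos"],q=st["ee_rot"],T=T)
E
```

```text
time_s: 4.08
eef_pos: [504.8, 62.0, 216.6]
ee_rot: [-0.277, 0.651, -0.277, -0.65]
force: [-0.6, -0.6, 0.3]
grip_width: 0.499
t 4.08 pos [504.84  61.98 216.63] q [-1.080e-01  3.050e-01  1.599e+00 -1.000e-03  1.236e+00  2.268e+00] F [-0.6  -0.62  0.33] M [0.002 0.045 0.043] w 0.499
x [ 0.0016 -0.001  -1.    ] y [-7.206e-01 -6.933e-01 -5.000e-04] z [-0.6933  0.7206 -0.0018]
[-123.2754    0.5612  -75.6246    1.    ] [-123.27535607    0.56120594  -75.62461749    1.        ]
[258.42630821 269.1825755 ]
[258.46169507 246.46362571]
[257.32438623 277.68621709]
```

View pics/w3z.png

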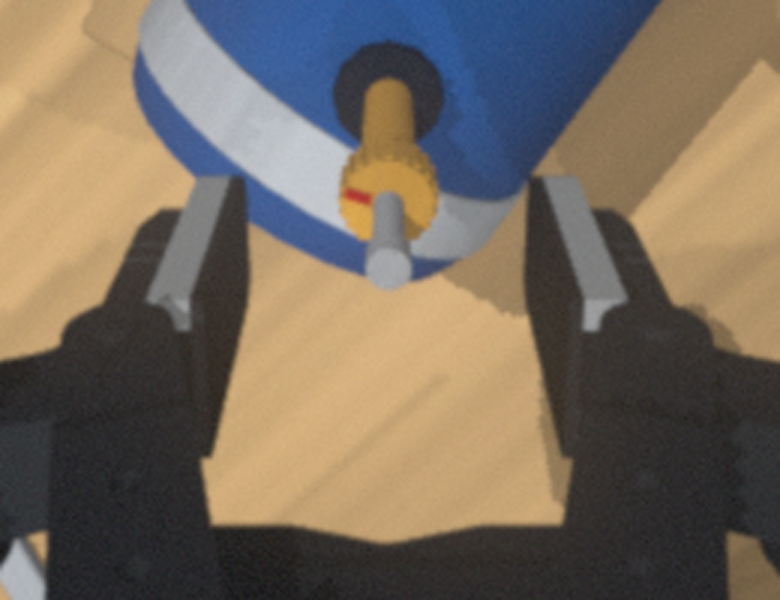

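```bash
python3 - <<'E'
from h import *
z=np.load("w3.npz"); st=dict(eef_pos=z["p"],ee_rot=z["q"]); c=cam("wrist",st); Rt=q2R(z["q"])
for x in (8,14,19):
  for y in (-21,21):
    for zz in (-11,0,11):
        p=proj(c,z["p"]+Rt@np.array([x,y,zz])); print(x,y,zz,p.round(1),((p-[130,180])*3).round(0))
print("tip",onz(c,259.3,269.0,209),"nut",onz(c,259.3,246.3,187))
d,r,s=plan([504.2,62.0,184],0); print(d.round(4),r.round(4), d*250, s["eef_pos"])
E
```

```text
8 -21 -11 [208.2 244.9] [234. 195.]
8 -21 0 [209.3 267.8] [238. 263.]
8 -21 11 [210.4 289.7] [241. 329.]
8 21 -11 [306.5 244.9] [530. 195.]
8 21 0 [305.5 267.8] [526. 263.]
8 21 11 [304.5 289.7] [524. 329.]
14 -21 -11 [210.1 238.9] [240. 177.]
14 -21 0 [211.1 261. ] [243. 243.]
14 -21 11 [212.1 282.3] [246. 307.]
14 21 -11 [304.7 238.8] [524. 176.]
14 21 0 [303.7 261. ] [521. 243.]
14 21 11 [302.8 282.2] [518. 307.]
19 -21 -11 [211.6 234.2] [245. 163.]
19 -21 0 [212.6 255.8] [248. 227.]
19 -21 11 [213.5 276.5] [250. 290.]
19 21 -11 [303.3 234.1] [520. 162.]
19 21 0 [302.4 255.7] [517. 227.]
19 21 11 [301.5 276.5] [515. 289.]
tip [503.98754169  61.67154599 209.        ] nut [503.96118669  61.64600295 187.        ]
[0.1305 0.0018 0.002 ] [-0.     -0.0006  0.0002] [32.62519115  0.4519547   0.5052567 ] [504.81741518  61.98098438 216.62638629]
```

```bash
python3 -m pendant '[0.06,0.001,0.001,0,0,0,0.12,0.002,0.002,0,0,0,0.13,0.002,0.002,0,0,0,0.13,0.002,0.002,0,0,0,0.13,0.002,0.002,0,0,0,0.13,0.002,0.002,0,0,0]' && python3 - <<'E'
from h import *
st=rep()
d,r,s=plan([504.2,62.0,184],0); print(d.round(4),r.round(4), d*250)
E
```

```text
time_s: 4.63
eef_pos: [504.7, 61.9, 185.3]
ee_rot: [-0.277, 0.652, -0.277, -0.649]
force: [-0.3, 0.0, -0.1]
grip_width: 0.501
t 4.63 pos [504.69  61.9  185.27] q [-1.080e-01  3.370e-01  1.643e+00 -1.000e-03  1.158e+00  2.268e+00] F [-0.33  0.04 -0.1 ] M [ 0.039 -0.025 -0.015] w 0.501
x [ 0.0037 -0.0012 -1.    ] y [-0.7207 -0.6933 -0.0018] z [-0.6933  0.7207 -0.0034]
[0.0051 0.0012 0.0017] [ 0.     -0.0011  0.0006] [1.26459194 0.29239504 0.41572644]
```

```bash
python3 -m pendant '[0.004,0.0012,0.0017,0,-0.001,0.0006,0.004,0.0012,0.0017,0,-0.001,0.0006,0.004,0.0012,0.0017,0,-0.001,0.0006]' && python3 - <<'E'
from h import *
st=rep()
im=optics.capture("wrist"); save("pics/w4z.png",cv2.resize(im[180:380,130:390],None,fx=3,fy=3,interpolation=cv2.INTER_CUBIC))
c=cam("wrist",st)
for p in ([504.2,62,209],[504.2,62,187]): 
    a=proj(c,p); print(a,(a-[130,180])*3)
E
```

```text
time_s: 4.88
eef_pos: [504.3, 62.0, 184.6]
ee_rot: [-0.277, 0.651, -0.277, -0.65]
force: [-1.1, 0.3, -0.4]
grip_width: 0.5
t 4.88 pos [504.32  62.   184.61] q [-0.109  0.338  1.643 -0.     1.159  2.267] F [-1.05  0.27 -0.38] M [-0.001 -0.021  0.008] w 0.5
x [ 7.e-04 -3.e-04 -1.e+00] y [-7.207e-01 -6.933e-01 -3.000e-04] z [-6.933e-01  7.207e-01 -7.000e-04]
[257.32007724 316.03095593] [381.96023172 408.09286779]
[257.52348241 281.04135995] [382.57044724 303.12407985]
```

View pics/w4z.png

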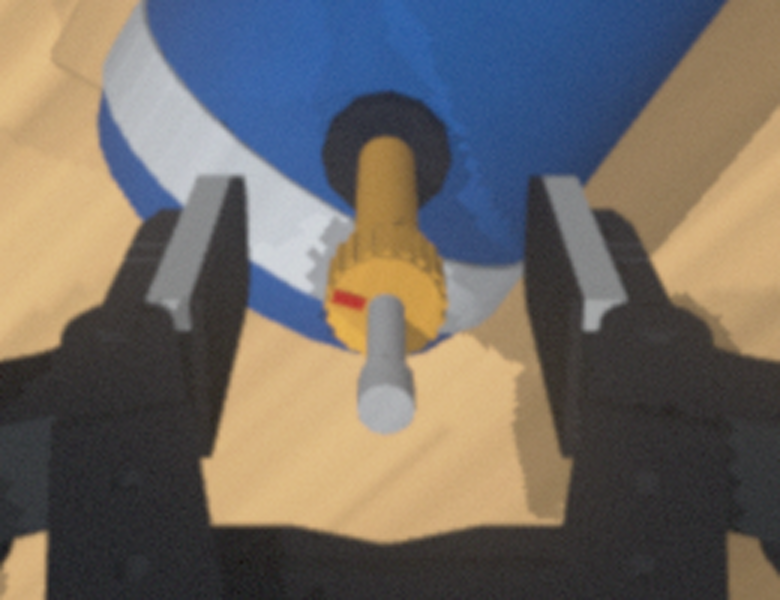

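Picture w4 shows the nut at zoom (387,305), with the pads' inner edges at x≈246 and 526 (middle 386). The tip is at (386,408), as predicted, so the nut is centred and I can close on it.

```bash
python3 -m pendant '[0,0,0,0,0,0,0,0,0,0,0,0,0,0,0,0,0,0,0,0,0,0,0,0,0,0,0,0,0,0,0,0,0,0,0,0]' -1 40 && python3 - <<'E'
from h import *
st=rep()
d,r,s=plan([504.2,62.0,184],0); print(d*250)
im=optics.capture("wrist"); save("pics/w5z.png",cv2.resize(im[180:380,130:390],None,fx=3,fy=3,interpolation=cv2.INTER_CUBIC))
E
```

```text
time_s: 5.43
eef_pos: [504.3, 62.0, 184.6]
ee_rot: [-0.277, 0.651, -0.277, -0.65]
force: [-0.1, 0.2, 1.2]
grip_width: 0.164
t 5.43 pos [504.34  62.02 184.62] q [-0.108  0.338  1.643 -0.     1.159  2.267] F [-0.12  0.23  1.18] M [0.007 0.017 0.047] w 0.164
x [ 8.e-04 -3.e-04 -1.e+00] y [-7.207e-01 -6.933e-01 -4.000e-04] z [-6.933e-01  7.207e-01 -7.000e-04]
[0.61544792 0.11624844 0.0796188 ]
```

View pics/w5z.png

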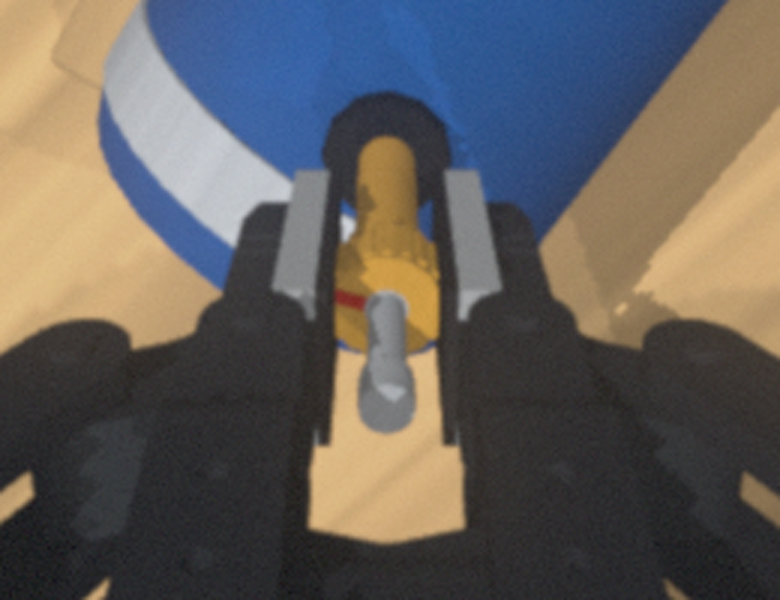

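The nut is gripped (opening 0.164) and the side force is near 0. I'll start unscrewing with a short 0.57 rad step, rising 4 mm per rad.

```bash
python3 -m pendant '[-0.0015,0,0,-0.03,0,0,-0.003,0,0,-0.06,0,0,-0.0045,0,0,-0.09,0,0,-0.006,0,0,-0.12,0,0,-0.0075,0,0,-0.15,0,0,-0.009,0,0,-0.18,0,0,-0.009,0,0,-0.18,0,0]' && python3 - <<'E'
from h import *
st=rep()
im=optics.capture("wrist"); save("pics/w6z.png",cv2.resize(im[180:380,130:390],None,fx=3,fy=3,interpolation=cv2.INTER_CUBIC))
E
```

```text
time_s: 6.07
eef_pos: [504.4, 62.2, 186.9]
ee_rot: [-0.083, 0.703, -0.083, -0.702]
force: [0.5, 2.6, 0.6]
grip_width: 0.163
t 6.07 pos [504.42  62.23 186.88] q [-0.108  0.336  1.64   0.     1.165  1.698] F [0.52 2.59 0.61] M [ 0.296 -0.107 -0.03 ] w 0.163
x [ 1.1e-03  2.0e-04 -1.0e+00] y [-2.340e-01 -9.722e-01 -5.000e-04] z [-0.9722  0.234  -0.001 ]
```

View pics/w6z.png

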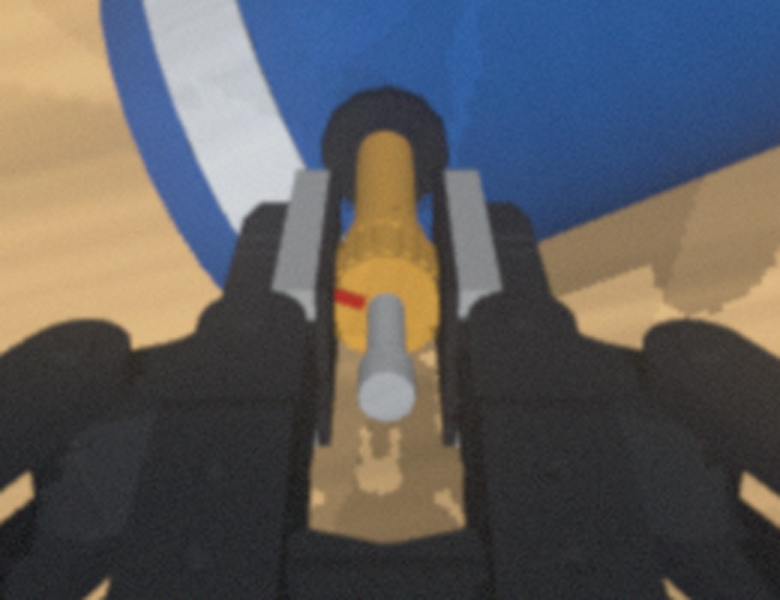

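```bash
python3 -m pendant '[-0.0015,-0.001,0,-0.03,0,0,-0.003,-0.002,0,-0.06,0,0,-0.0045,-0.002,0,-0.09,0,0,-0.006,-0.002,0,-0.12,0,0,-0.0075,-0.002,0,-0.15,0,0,-0.009,-0.002,0,-0.18,0,0,-0.0105,-0.002,0,-0.21,0,0,-0.012,-0.002,0,-0.24,0,0,-0.0135,-0.002,0,-0.27,0,0,-0.015,-0.002,0,-0.3,0,0,-0.0165,-0.002,0,-0.33,0,0,-0.018,-0.002,0,-0.36,0,0]' && python3 - <<'E'
from h import *
st=rep()
Rt=q2R(st["ee_rot"]); print("tool-axis force",(Rt.T@st["force"]).round(2), "turned",2.267-st["joints"][5], "z should", 184.62+4*(2.267-st["joints"][5]))
E
```

```text
time_s: 7.12
eef_pos: [504.3, 62.9, 191.3]
ee_rot: [0.305, 0.638, 0.305, -0.638]
force: [-1.0, 2.5, 2.0]
grip_width: 0.161
t 7.12 pos [504.31  62.92 191.31] q [-1.070e-01  3.310e-01  1.634e+00  1.000e-03  1.176e+00  5.720e-01] F [-1.01  2.46  1.97] M [ 0.346  0.135 -0.098] w 0.161
x [ 4.e-04  7.e-04 -1.e+00] y [ 7.777e-01 -6.286e-01 -1.000e-04] z [-0.6286 -0.7777 -0.0008]
tool-axis force [-1.97 -2.33 -1.28] turned 1.6946244090409013 z should 191.3984976361636
```

```bash
python3 -m pendant '[-0.002,-0.0015,0.001,-0.03,0,0,-0.0035,-0.002,0.001,-0.06,0,0,-0.005,-0.0025,0.001,-0.09,0,0,-0.0065,-0.003,0.001,-0.12,0,0,-0.008,-0.0035,0.001,-0.15,0,0,-0.0095,-0.004,0.0012,-0.18,0,0,-0.011,-0.0045,0.0012,-0.21,0,0,-0.0125,-0.005,0.0013,-0.24,0,0,-0.014,-0.0052,0.0014,-0.27,0,0,-0.0155,-0.0054,0.0015,-0.3,0,0,-0.017,-0.0056,0.0016,-0.33,0,0,-0.0185,-0.0057,0.0016,-0.36,0,0]' && python3 - <<'E'
from h import *
st=rep()
Rt=q2R(st["ee_rot"]); print("tool-axis force",(Rt.T@st["force"]).round(2), "turned",2.267-st["joints"][5], "z should", 184.62+4*(2.267-st["joints"][5]))
E
```

```text
time_s: 8.12
eef_pos: [503.0, 63.5, 195.9]
ee_rot: [0.599, 0.375, 0.599, -0.375]
force: [1.1, 0.8, 0.3]
grip_width: 0.166
t 8.12 pos [502.99  63.47 195.91] q [-1.060e-01  3.230e-01  1.632e+00  1.000e-03  1.186e+00 -5.590e-01] F [1.06 0.81 0.28] M [ 0.122 -0.148 -0.11 ] w 0.166
x [ 5.e-04  7.e-04 -1.e+00] y [8.995e-01 4.370e-01 8.000e-04] z [ 4.370e-01 -8.995e-01 -4.000e-04]
tool-axis force [-0.28  1.31 -0.26] turned 2.8258034209841973 z should 195.9232136839368
```

```bash
python3 -m pendant '[-0.0016,-0.0002,0.0001,-0.03,0,0,-0.0031,-0.0004,0.0002,-0.06,0,0,-0.0046,-0.0006,0.0003,-0.09,0,0,-0.0061,-0.0008,0.0004,-0.12,0,0,-0.0076,-0.001,0.0005,-0.15,0,0,-0.0091,-0.0012,0.0006,-0.18,0,0,-0.0106,-0.0012,0.0006,-0.21,0,0,-0.0106,-0.0012,0.0006,-0.21,0,0]' && python3 - <<'E'
from h import *
st=rep()
Rt=q2R(st["ee_rot"]); print("tool-axis force",(Rt.T@st["force"]).round(2), "turned",2.267-st["joints"][5], "z should", 184.62+4*(2.267-st["joints"][5]))
E
```

```text
time_s: 8.78
eef_pos: [502.7, 63.1, 198.5]
ee_rot: [0.689, 0.161, 0.689, -0.161]
force: [-0.2, 1.0, 0.8]
grip_width: 0.164
t 8.78 pos [502.74  63.12 198.54] q [-1.070e-01  3.200e-01  1.629e+00  1.000e-03  1.192e+00 -1.219e+00] F [-0.17  1.03  0.77] M [ 0.014  0.031 -0.086] w 0.164
x [ 3.e-04  5.e-04 -1.e+00] y [4.426e-01 8.967e-01 6.000e-04] z [ 8.967e-01 -4.426e-01  1.000e-04]
tool-axis force [-0.77  0.85 -0.61] turned 3.4864001731798844 z should 198.56560069271956
```

```bash
python3 -m pendant '[-0.001,0,0,-0.02,0,0,-0.002,0,0,-0.04,0,0,-0.003,0,0,-0.06,0,0,-0.003,0,0,-0.06,0,0]' && python3 - <<'E'
from h import *
st=rep()
Rt=q2R(st["ee_rot"]); print("tool-axis force",(Rt.T@st["force"]).round(2), "turned",2.267-st["joints"][5], "z should", 184.62+4*(2.267-st["joints"][5]))
E
```

```text
time_s: 9.12
eef_pos: [502.7, 63.0, 199.3]
ee_rot: [0.701, 0.096, 0.7, -0.096]
force: [0.4, -0.4, 0.7]
grip_width: 0.162
t 9.12 pos [502.69  63.01 199.27] q [-0.107  0.319  1.628  0.     1.194 -1.405] F [ 0.4  -0.39  0.67] M [-0.004  0.002 -0.03 ] w 0.162
x [ 2.e-04  3.e-04 -1.e+00] y [2.693e-01 9.630e-01 3.000e-04] z [ 9.630e-01 -2.693e-01  1.000e-04]
tool-axis force [-0.67 -0.27  0.49] turned 3.6722808173112327 z should 199.30912326924494
```

```bash
python3 -m pendant '[-0.001,0,0,-0.02,0,0,-0.002,0,0,-0.04,0,0,-0.003,0,0,-0.06,0,0]' && python3 - <<'E'
from h import *
st=rep()
Rt=q2R(st["ee_rot"]); print("tool-axis force",(Rt.T@st["force"]).round(2), "turned",2.267-st["joints"][5], "z should", 184.62+4*(2.267-st["joints"][5]))
im=optics.capture("wrist"); save("pics/w7z.png",cv2.resize(im[180:380,130:390],None,fx=3,fy=3,interpolation=cv2.INTER_CUBIC))
E
```

```text
time_s: 9.37
eef_pos: [502.6, 63.0, 199.8]
ee_rot: [0.706, 0.031, 0.707, -0.031]
force: [-0.3, 0.5, -1.0]
grip_width: 0.159
t 9.37 pos [502.55  62.96 199.82] q [-0.107  0.319  1.627  0.     1.196 -1.59 ] F [-0.33  0.46 -1.02] M [-0.039  0.017 -0.409] w 0.159
x [-3.e-04  3.e-04 -1.e+00] y [8.760e-02 9.962e-01 3.000e-04] z [ 9.962e-01 -8.760e-02 -4.000e-04]
tool-axis force [ 1.02  0.42 -0.37] turned 3.8574016925528776 z should 200.0496067702115
```

View pics/w7z.png

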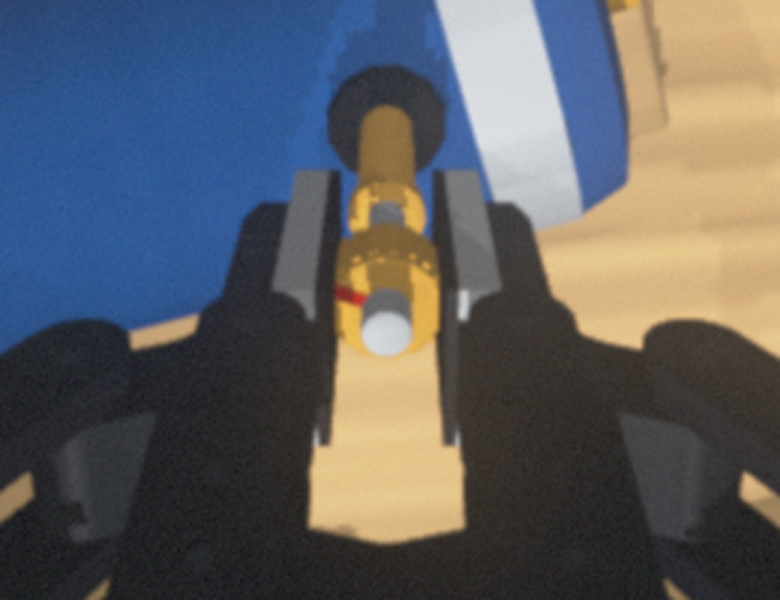

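The twist torque rose from about 0.1 to 0.41 N m at 3.86 rad turned, which looks like the upper stop. In w7 the red mark is still fixed relative to the pads and the nut sits just below the tip head. One more small nudge will confirm it.

```bash
python3 -m pendant '[0,0,0,-0.02,0,0,0,0,0,-0.03,0,0]' && python3 - <<'E'
from h import *
st=rep()
print("turned",2.267-st["joints"][5])
E
```

```text
time_s: 9.58
eef_pos: [502.5, 62.9, 199.5]
ee_rot: [0.707, -0.003, 0.707, 0.003]
force: [1.6, -0.1, -1.6]
grip_width: 0.164
t 9.58 pos [502.49  62.85 199.45] q [-0.107  0.319  1.628  0.     1.195 -1.685] F [ 1.6  -0.08 -1.62] M [-0.075 -0.21   0.054] w 0.164
x [-8.e-04  1.e-04 -1.e+00] y [-7.3e-03  1.0e+00  1.0e-04] z [ 1.0e+00  7.3e-03 -8.0e-04]
turned 3.9523728741571276
```

```bash
python3 -m pendant '[0,0,0,-0.02,0,0,0,0,0,-0.04,0,0]' && python3 - <<'E'
from h import *
st=rep()
print("turned",2.267-st["joints"][5])
im=optics.capture("wrist"); save("pics/w8z.png",cv2.resize(im[180:380,130:390],None,fx=3,fy=3,interpolation=cv2.INTER_CUBIC))
rep()
E
```

```text
time_s: 9.75
eef_pos: [502.7, 62.8, 199.5]
ee_rot: [0.706, -0.046, 0.706, 0.046]
force: [0.3, -0.4, 1.3]
grip_width: 0.165
t 9.75 pos [502.65  62.77 199.54] q [-0.107  0.319  1.628 -0.     1.195 -1.807] F [ 0.29 -0.4   1.32] M [-0.025 -0.116 -0.158] w 0.165
x [-3.e-04 -1.e-04 -1.e+00] y [-1.290e-01  9.916e-01 -1.000e-04] z [ 9.916e-01  1.290e-01 -3.000e-04]
turned 4.074439776633486
t 9.8 pos [502.65  62.77 199.56] q [-0.107  0.319  1.628 -0.     1.195 -1.812] F [ 0.71 -0.69  1.65] M [-0.066 -0.086 -0.146] w 0.164
x [-2.e-04 -1.e-04 -1.e+00] y [-1.331e-01  9.911e-01 -1.000e-04] z [ 9.911e-01  1.331e-01 -2.000e-04]
```

View pics/w8z.png

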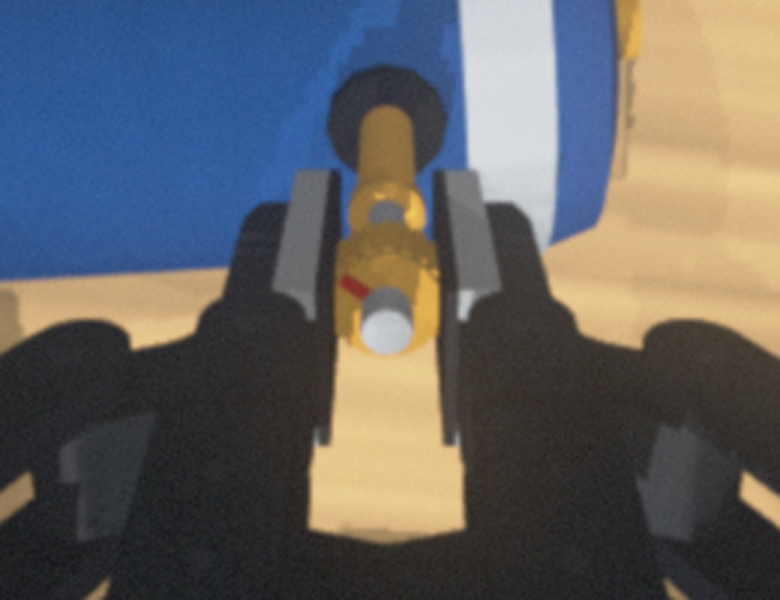

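The mark shifted against the pads from (350,295) to (355,286). The pads have turned 4.07 rad and are slipping, so the nut is at its upper stop. I'll release and rise clear.

```bash
python3 -m pendant '[0,0,0,0,0,0,0,0,0,0,0,0,0,0,0,0,0,0,0,0,0,0,0,0]' 0 && python3 - <<'E'
from h import *
st=rep()
d,r,s=plan([503.8,62.4,250],0); print(d.round(4),r.round(4),d*250)
E
```

```text
time_s: 10.13
eef_pos: [502.6, 62.8, 199.5]
ee_rot: [0.705, -0.046, 0.706, 0.046]
force: [0.6, 0.2, -0.2]
grip_width: 0.499
t 10.13 pos [502.57  62.76 199.45] q [-0.107  0.319  1.628 -0.     1.195 -1.81 ] F [ 0.64  0.23 -0.21] M [ 0.01  -0.029 -0.013] w 0.499
x [-5.e-04 -1.e-04 -1.e+00] y [-0.1311  0.9914 -0.    ] z [ 9.914e-01  1.311e-01 -6.000e-04]
[-0.2022 -0.0021  0.0046] [-0.     -0.0002  0.    ] [-50.54719187  -0.52026798   1.14401235]
```

Next I'll rise straight up with the fingers half open and look before closing.

```bash
python3 -m pendant '[-0.08,0,0,0,0,0,-0.16,0,0,0,0,0,-0.2,-0.002,0.0046,0,0,0,-0.2,-0.002,0.0046,0,0,0,-0.2,-0.002,0.0046,0,0,0,-0.2,-0.002,0.0046,0,0,0]' && python3 - <<'E'
from h import *
st=rep(); T=optics.camera_info("wrist")["T_tool_cam"]; print(T[:3,3])
im=optics.capture("wrist"); save("pics/w9z.png",cv2.resize(im[150:350,130:390],None,fx=3,fy=3,interpolation=cv2.INTER_CUBIC)); save("pics/w9.png",im)
c=cam("wrist",st)
for p in ([503.8,62.4,209],[503.8,62.4,203]): 
    a=proj(c,p); print(a,(a-[130,150])*3+1)
im=optics.capture("scene"); save("pics/s9z.png",cv2.resize(im[140:200,240:320],None,fx=8,fy=8,interpolation=cv2.INTER_CUBIC))
E
```

```text
time_s: 10.63
eef_pos: [503.4, 62.4, 248.3]
ee_rot: [0.705, -0.046, 0.706, 0.046]
force: [-0.2, 0.1, -0.8]
grip_width: 0.499
t 10.63 pos [503.41  62.44 248.27] q [-0.108  0.277  1.552 -0.     1.316 -1.81 ] F [-0.23  0.06 -0.75] M [-0.046  0.021 -0.021] w 0.499
x [-0.0024  0.     -1.    ] y [-1.307e-01  9.914e-01  4.000e-04] z [ 0.9914  0.1307 -0.0024]
[-123.27562494   -0.67030338  -75.40850589]
[259.79357154 237.25434666] [390.38071461 262.76303998]
[259.75280055 232.55252166] [390.25840166 248.65756497]
```

View pics/w9z.png

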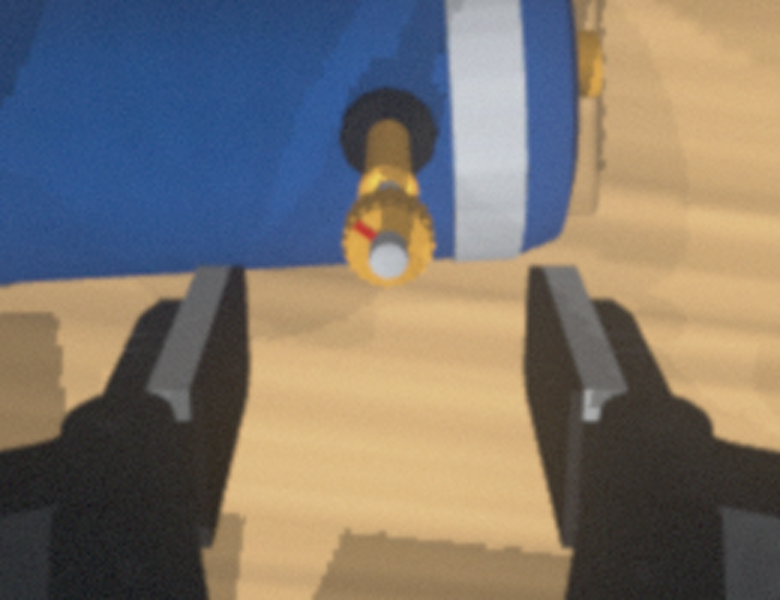

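View pics/s9z.png

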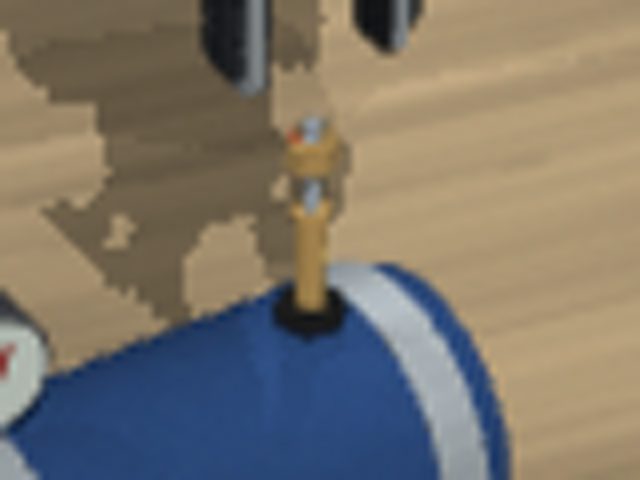

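w9 shows the nut raised to just under the tip head, with the tip centred at zoom (388,259). In the scene view the stem is upright and there is a gap under the nut. Now I'll close the fingers and centre above the tip.

```bash
python3 - <<'E'
from h import *
d,r,s=plan([503.4,62.65,236],0); print(d.round(4),r.round(4),d*250, s["eef_pos"])
E
```

```text
[0.0494 0.0008 0.0001] [ 0.     -0.0008 -0.0001] [12.34235156  0.2099249   0.01287088] [503.44598539  62.43870441 248.34224921]
```

```bash
python3 -m pendant '[0,0.0008,0,0,-0.0008,0,0,0.0008,0,0,-0.0008,0,0,0.0008,0,0,-0.0008,0,0.02,0.0008,0,0,-0.0008,0,0.04,0.0008,0,0,-0.0008,0,0.049,0.0008,0,0,-0.0008,0,0.049,0.0008,0,0,-0.0008,0,0.049,0.0008,0,0,-0.0008,0]' -1 40 && python3 - <<'E'
from h import *
st=rep()
im=optics.capture("wrist"); save("pics/w10z.png",cv2.resize(im[150:350,130:390],None,fx=3,fy=3,interpolation=cv2.INTER_CUBIC))
d,r,s=plan([503.4,62.65,232],0); print(d.round(4),r.round(4),d*250)
E
```

```text
time_s: 11.4
eef_pos: [503.3, 62.7, 235.9]
ee_rot: [0.705, -0.046, 0.706, 0.047]
force: [0.6, 0.0, -0.1]
grip_width: -0.001
t 11.4 pos [503.35  62.66 235.94] q [-0.108  0.286  1.573  0.     1.284 -1.81 ] F [ 0.63  0.05 -0.14] M [ 0.028 -0.056  0.046] w -0.001
x [-3.e-04  5.e-04 -1.e+00] y [-1.309e-01  9.914e-01  5.000e-04] z [ 9.914e-01  1.309e-01 -3.000e-04]
[ 0.0166  0.0001 -0.0001] [ 0.      0.     -0.0001] [ 4.1385785   0.01301954 -0.03236464]
```

View pics/w10z.png

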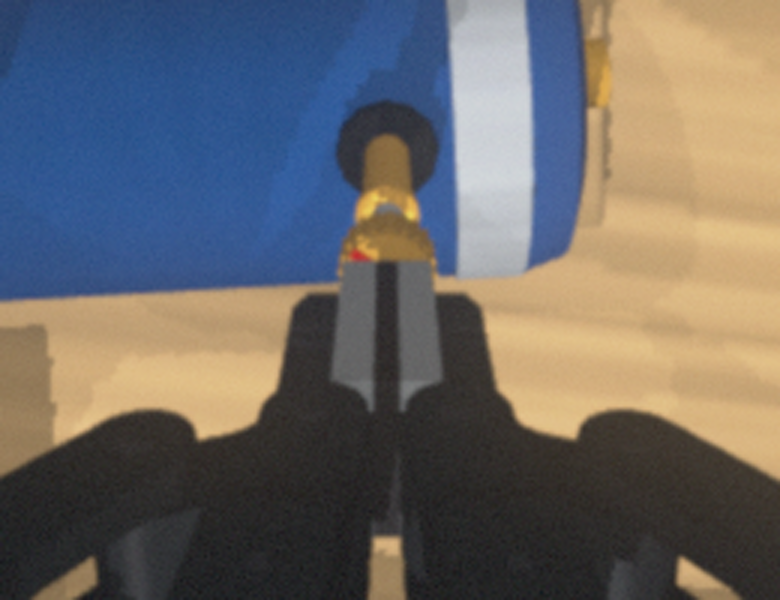

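Fingers are shut over the tip, covering zoom x 335–440 with centre ≈387, so they are aligned with the stem. I'll come down to just above contact (expected near TCP z 228), then take fine steps with a force check after each.

```bash
cat > chk.py <<'E'
import sys
from h import *
lim=float(sys.argv[1]); n=int(sys.argv[2]) if len(sys.argv)>2 else 1
f=[];z=[]
for i in range(n):
    st=ctrl.sense(); f.append(st["force"]); z.append(st["eef_pos"])
    if i<n-1: optics.capture("wrist")
f=np.array(f);z=np.array(z)
print("t",round(st["time_s"],2),"pos",z.mean(0).round(2),"F",f.mean(0).round(2),"Fz min/max",f[:,2].min().round(2),f[:,2].max().round(2))
sys.exit(1 if f[:,2].max()>lim else 0)
E
python3 -m pendant '[0.008,0,0,0,0,0,0.016,0,0,0,0,0,0.022,0,0,0,0,0,0.022,0,0,0,0,0,0.022,0,0,0,0,0]' && python3 chk.py 3 4
```

```text
time_s: 11.87
eef_pos: [503.4, 62.7, 230.5]
ee_rot: [0.706, -0.046, 0.706, 0.047]
force: [0.0, 0.1, 0.2]
grip_width: -0.003
t 12.02 pos [503.44  62.65 230.66] F [-0.35 -0.32 -0.09] Fz min/max -0.32 0.17
```

```bash
python3 -m pendant '[0.002,0,0,0,0,0,0.004,0,0,0,0,0,0.004,0,0,0,0,0]' | grep eef && python3 chk.py 3 && python3 -m pendant '[0.002,0,0,0,0,0,0.002,0,0,0,0,0]' | grep eef && python3 chk.py 3 && python3 -m pendant '[0.002,0,0,0,0,0,0.002,0,0,0,0,0]' | grep eef && python3 chk.py 3 && python3 -m pendant '[0.002,0,0,0,0,0,0.002,0,0,0,0,0]' | grep eef && python3 chk.py 3 && python3 -m pendant '[0.002,0,0,0,0,0,0.002,0,0,0,0,0]' | grep eef && python3 chk.py 3
```

```text
eef_pos: [503.4, 62.6, 229.6]
t 12.27 pos [503.44  62.63 229.62] F [-0.11 -0.4  -1.21] Fz min/max -1.21 -1.21
eef_pos: [503.4, 62.6, 229.0]
t 12.43 pos [503.4   62.65 229.03] F [-0.43  0.3   0.17] Fz min/max 0.17 0.17
eef_pos: [503.4, 62.7, 228.4]
t 12.6 pos [503.36  62.67 228.43] F [-0.16  0.11  0.26] Fz min/max 0.26 0.26
eef_pos: [503.4, 62.7, 228.0]
t 12.77 pos [503.42  62.66 227.97] F [0.53 0.08 1.8 ] Fz min/max 1.8 1.8
eef_pos: [503.5, 62.7, 227.6]
t 12.93 pos [503.48  62.65 227.56] F [-0.17 -0.19  0.97] Fz min/max 0.97 0.97
```

Contact is at z≈228.0, as predicted. I'll keep pressing in 0.4–0.5 mm steps with a guard on the force.

```bash
python3 -m pendant '[0.002,0,0,0,0,0,0.002,0,0,0,0,0]' | grep eef && python3 chk.py 4.5 && python3 -m pendant '[0.002,0,0,0,0,0,0.002,0,0,0,0,0]' | grep eef && python3 chk.py 4.5 && python3 -m pendant '[0.002,0,0,0,0,0,0.002,0,0,0,0,0]' | grep eef && python3 chk.py 4.5 && python3 -m pendant '[0.002,0,0,0,0,0,0.002,0,0,0,0,0]' | grep eef && python3 chk.py 4.5 && python3 -m pendant '[0.002,0,0,0,0,0,0.002,0,0,0,0,0]' | grep eef && python3 chk.py 4.5 && python3 -m pendant '[0.002,0,0,0,0,0,0.002,0,0,0,0,0]' | grep eef && python3 chk.py 4.5
```

```text
eef_pos: [503.5, 62.7, 227.1]
t 13.1 pos [503.52  62.66 227.12] F [-0.44  0.41  1.72] Fz min/max 1.72 1.72
eef_pos: [503.5, 62.6, 226.6]
t 13.27 pos [503.52  62.64 226.59] F [-0.45  0.15  1.29] Fz min/max 1.29 1.29
eef_pos: [503.5, 62.6, 226.1]
t 13.43 pos [503.51  62.64 226.06] F [-0.23  0.13  2.3 ] Fz min/max 2.3 2.3
eef_pos: [503.5, 62.6, 225.5]
t 13.6 pos [503.49  62.64 225.5 ] F [-0.56 -0.93  3.27] Fz min/max 3.27 3.27
eef_pos: [503.5, 62.6, 224.9]
t 13.77 pos [503.49  62.64 224.94] F [-0.25  0.77  2.77] Fz min/max 2.77 2.77
eef_pos: [503.5, 62.6, 224.4]
t 13.93 pos [503.5   62.64 224.4 ] F [-0.81 -0.32  2.04] Fz min/max 2.04 2.04
```

```bash
python3 -m pendant '[0.002,0,0,0,0,0,0.002,0,0,0,0,0]' | grep eef && python3 chk.py 5 && python3 -m pendant '[0.002,0,0,0,0,0,0.002,0,0,0,0,0]' | grep eef && python3 chk.py 5 && python3 -m pendant '[0.002,0,0,0,0,0,0.002,0,0,0,0,0]' | grep eef && python3 chk.py 5 && python3 -m pendant '[0.002,0,0,0,0,0,0.002,0,0,0,0,0]' | grep eef && python3 chk.py 5 && python3 -m pendant '[0.002,0,0,0,0,0,0.002,0,0,0,0,0]' | grep eef && python3 chk.py 5 && python3 -m pendant '[0.002,0,0,0,0,0,0.002,0,0,0,0,0]' | grep eef && python3 chk.py 5
```

```text
eef_pos: [503.5, 62.6, 223.8]
t 14.1 pos [503.48  62.63 223.83] F [0.17 0.09 2.37] Fz min/max 2.37 2.37
eef_pos: [503.5, 62.6, 223.3]
t 14.27 pos [503.49  62.64 223.28] F [-0.35  0.19  2.56] Fz min/max 2.56 2.56
eef_pos: [503.5, 62.6, 222.7]
t 14.43 pos [503.47  62.65 222.73] F [0.23 0.38 2.04] Fz min/max 2.04 2.04
eef_pos: [503.5, 62.7, 222.2]
t 14.6 pos [503.49  62.66 222.2 ] F [-0.56  0.42  3.26] Fz min/max 3.26 3.26
eef_pos: [503.5, 62.6, 221.7]
t 14.77 pos [503.49  62.6  221.67] F [-0.34  0.75  3.89] Fz min/max 3.89 3.89
eef_pos: [503.5, 62.7, 221.1]
t 14.93 pos [503.46  62.65 221.1 ] F [0.89 0.54 4.41] Fz min/max 4.41 4.41
```

```bash
python3 -m pendant '[0.0016,0,0,0,0,0,0.0016,0,0,0,0,0]' | grep eef && python3 chk.py 5.5 && python3 -m pendant '[0.0016,0,0,0,0,0,0.0016,0,0,0,0,0]' | grep eef && python3 chk.py 5.5 && python3 -m pendant '[0.0016,0,0,0,0,0,0.0016,0,0,0,0,0]' | grep eef && python3 chk.py 5.5 && python3 -m pendant '[0.0016,0,0,0,0,0,0.0016,0,0,0,0,0]' | grep eef && python3 chk.py 5.5 && python3 -m pendant '[0.0016,0,0,0,0,0,0.0016,0,0,0,0,0]' | grep eef && python3 chk.py 5.5 && python3 -m pendant '[0.0016,0,0,0,0,0,0.0016,0,0,0,0,0]' | grep eef && python3 chk.py 5.5
```

```text
eef_pos: [503.5, 62.6, 220.7]
t 15.1 pos [503.49  62.64 220.65] F [ 0.83 -0.42  3.59] Fz min/max 3.59 3.59
eef_pos: [503.5, 62.6, 220.2]
t 15.27 pos [503.5   62.62 220.23] F [0.45 1.24 4.39] Fz min/max 4.39 4.39
eef_pos: [503.5, 62.6, 219.8]
t 15.43 pos [503.48  62.64 219.79] F [-0.    0.92  4.45] Fz min/max 4.45 4.45
eef_pos: [503.5, 62.6, 219.4]
t 15.6 pos [503.46  62.64 219.36] F [-0.24  0.84  4.36] Fz min/max 4.36 4.36
eef_pos: [503.5, 62.6, 218.9]
t 15.77 pos [503.5   62.63 218.93] F [0.14 0.27 4.03] Fz min/max 4.03 4.03
eef_pos: [503.5, 62.6, 218.5]
t 15.93 pos [503.47  62.62 218.45] F [0.29 0.25 4.44] Fz min/max 4.44 4.44
```

```bash
python3 -m pendant '[0.0014,0,0,0,0,0,0.0014,0,0,0,0,0]' | grep eef && python3 chk.py 6.3 && python3 -m pendant '[0.0014,0,0,0,0,0,0.0014,0,0,0,0,0]' | grep eef && python3 chk.py 6.3 && python3 -m pendant '[0.0014,0,0,0,0,0,0.0014,0,0,0,0,0]' | grep eef && python3 chk.py 6.3 && python3 -m pendant '[0.0014,0,0,0,0,0,0.0014,0,0,0,0,0]' | grep eef && python3 chk.py 6.3
```

```text
eef_pos: [503.5, 62.6, 218.1]
t 16.1 pos [503.46  62.64 218.11] F [0.62 1.11 3.63] Fz min/max 3.63 3.63
eef_pos: [503.5, 62.6, 217.7]
t 16.27 pos [503.47  62.65 217.72] F [0.37 0.04 3.58] Fz min/max 3.58 3.58
eef_pos: [503.5, 62.6, 217.3]
t 16.43 pos [503.47  62.62 217.35] F [-0.8  -0.51  4.93] Fz min/max 4.93 4.93
eef_pos: [503.5, 62.6, 216.9]
t 16.6 pos [503.46  62.64 216.95] F [-1.06  0.47  4.89] Fz min/max 4.89 4.89
```

```bash
python3 -m pendant '[0.0012,0,0,0,0,0,0.0012,0,0,0,0,0]' | grep eef && python3 chk.py 6.3 && python3 -m pendant '[0.0012,0,0,0,0,0,0.0012,0,0,0,0,0]' | grep eef && python3 chk.py 6.3 && python3 -m pendant '[0.0012,0,0,0,0,0,0.0012,0,0,0,0,0]' | grep eef && python3 chk.py 6.3 && python3 -m pendant '[0.0012,0,0,0,0,0,0.0012,0,0,0,0,0]' | grep eef && python3 chk.py 6.3
```

```text
eef_pos: [503.5, 62.6, 216.6]
t 16.77 pos [503.47  62.62 216.62] F [-1.08  0.09  4.9 ] Fz min/max 4.9 4.9
eef_pos: [503.6, 62.6, 216.5]
t 16.93 pos [503.56  62.62 216.47] F [ 0.36 -0.34  5.54] Fz min/max 5.54 5.54
eef_pos: [503.7, 62.6, 216.4]
t 17.1 pos [503.66  62.59 216.4 ] F [0.02 0.28 7.2 ] Fz min/max 7.2 7.2
```

The seat is met near z≈216.5, about 11.5 mm down: the force is climbing and the motion has nearly stopped. I'll sample the held force before going further.

```bash
python3 chk.py 15 5
```

```text
t 17.3 pos [503.65  62.61 216.39] F [-0.21  0.07  6.6 ] Fz min/max 5.5 7.2
```

```bash
python3 -m pendant '[0.0012,0,0,0,0,0,0.0018,0,0,0,0,0,0.0018,0,0,0,0,0]' | grep -E "eef|force" && python3 chk.py 15 4
```

```text
eef_pos: [503.8, 62.6, 216.3]
force: [-1.2, -0.3, 6.8]
t 17.7 pos [503.8   62.61 216.31] F [-0.56 -0.31  6.91] Fz min/max 6.11 7.58
```

```bash
python3 -m pendant '[0.0018,0,-0.0006,0,0,0,0.0024,0,-0.0008,0,0,0,0.0028,0,-0.0008,0,0,0]' | grep -E "eef|force" && python3 chk.py 15 4
```

```text
eef_pos: [503.8, 62.6, 216.2]
force: [-0.8, -0.5, 8.9]
t 18.1 pos [503.83  62.57 216.17] F [-0.73 -0.37  8.29] Fz min/max 7.72 8.91
```

```bash
python3 -m pendant '[0.0028,0,-0.001,0,0,0,0.0034,0,-0.001,0,0,0,0.004,0,-0.001,0,0,0,0.004,0,-0.001,0,0,0]' | grep -E "eef|force" && python3 chk.py 15 4
```

```text
eef_pos: [503.9, 62.5, 216.0]
force: [-0.6, 0.6, 10.0]
t 18.58 pos [503.94  62.52 215.96] F [-8.400e-01  1.000e-02  1.031e+01] Fz min/max 9.95 10.61
```

```bash
python3 -m pendant '[0.0036,0,-0.001,0,0,0,0.004,0,-0.001,0,0,0,0.0042,0,-0.001,0,0,0,0.0042,0,-0.001,0,0,0]' | grep -E "eef|force" && python3 chk.py 15 6
```

```text
eef_pos: [504.1, 62.5, 215.9]
force: [-0.8, 0.6, 10.4]
t 19.17 pos [504.1   62.48 215.87] F [-0.83  0.61 11.04] Fz min/max 10.18 12.07
```

```bash
python3 -m pendant '[0.004,0,-0.0014,0,0,0,0.0043,0,-0.0016,0,0,0,0.0046,0,-0.0016,0,0,0,0.0046,0,-0.0016,0,0,0]' | grep -E "eef|force" && python3 chk.py 15 6
```

```text
eef_pos: [504.1, 62.4, 215.8]
force: [-1.2, 0.3, 11.7]
t 19.75 pos [504.15  62.43 215.78] F [-1.5   0.14 11.78] Fz min/max 11.09 12.81
```

The force is a steady 11.8 N, in the middle of the band. I'll hold this target for over a second, reading the force as I go.

```bash
python3 - <<'E'
from h import *
f=[];t0=ctrl.sense()["time_s"]
for i in range(34):
    optics.capture("wrist"); s=ctrl.sense(); f.append(s["force"][2])
    if f[-1]>15.3: break
f=np.array(f); print("held",s["time_s"]-t0,"mean",f.mean(),"min",f.min(),"max",f.max(),"first/last third",f[:11].mean(),f[-11:].mean(),"pos",s["eef_pos"])
E
```

```text
held 1.6999999999999993 mean 11.927522582534058 min 10.69883452224291 max 12.864032466789546 first/last third 11.885973395675576 11.902826864760863 pos [504.15351576  62.44183395 215.78553321]
```

Held 1.7 s at a mean of 11.9 N (readings 10.7–12.9). Now I'll lift straight up.

```bash
python3 -m pendant '[-0.004,0,0,0,0,0,-0.012,0,0,0,0,0,-0.02,0,0,0,0,0,-0.03,0,0,0,0,0,-0.045,0,0,0,0,0,-0.07,0,0,0,0,0,-0.11,0,0,0,0,0,-0.16,0,0,0,0,0,-0.2,0,0,0,0,0,-0.2,0,0,0,0,0,-0.2,0,0,0,0,0]' && python3 - <<'E'
from h import *
st=rep()
im=optics.capture("wrist"); save("pics/w11z.png",cv2.resize(im[120:320,130:390],None,fx=3,fy=3,interpolation=cv2.INTER_CUBIC))
im=optics.capture("scene"); save("pics/s11z.png",cv2.resize(im[140:200,240:320],None,fx=8,fy=8,interpolation=cv2.INTER_CUBIC))
c=cam("wrist",st)
for p in ([503.6,62.4,209],[503.6,62.4,203]): 
    a=proj(c,p); print(a,(a-[130,120])*3+1)
E
```

```text
time_s: 22.37
eef_pos: [503.8, 62.4, 266.1]
ee_rot: [0.709, -0.047, 0.702, 0.046]
force: [-0.5, -0.2, -0.1]
grip_width: 0.001
t 22.37 pos [503.83  62.41 266.12] q [-1.080e-01  2.580e-01  1.529e+00  1.000e-03  1.345e+00 -1.810e+00] F [-0.5  -0.18 -0.1 ] M [-0.008  0.011 -0.003] w 0.001
x [ 9.4e-03 -4.0e-04 -1.0e+00] y [-0.131   0.9914 -0.0017] z [0.9913 0.131  0.0093]
[260.0670578  222.03163724] [391.20117339 307.09491173]
[260.04254262 218.04839197] [391.12762786 295.1451759 ]
```

View pics/w11z.png

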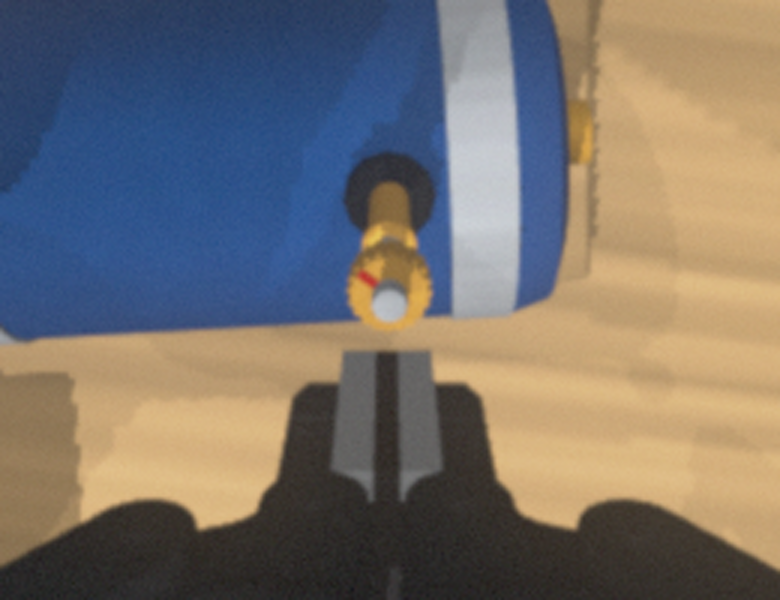

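View pics/s11z.png

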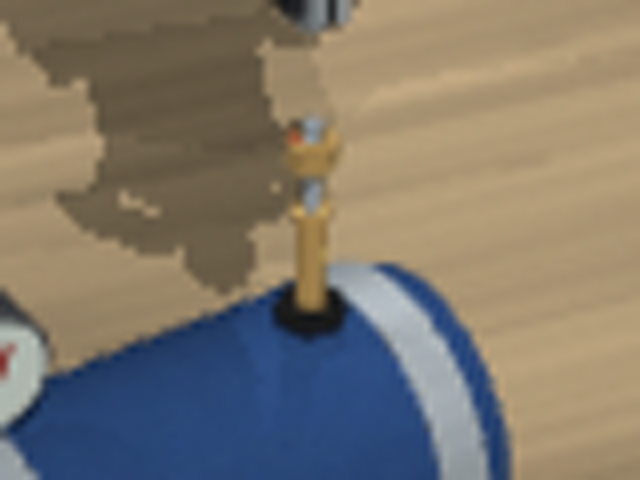

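After the press, the tip and nut sit where they were before it: tip (312,128) and nut (312,150) in the scene zoom, both times. The stem is upright and the arm is clear. I'll check the bystanders against the first top picture, then hand in.

```bash
python3 -m pendant '[-0.08,0,0,0,0,0,-0.12,0,0,0,0,0,-0.12,0,0,0,0,0,-0.12,0,0,0,0,0]' | grep -E "eef|force" && python3 - <<'E'
from h import *
a=cv2.imread("pics/top0.png"); b=optics.capture("top")[:,:,::-1]; cv2.imwrite("pics/top1.png",b)
d=cv2.absdiff(a,b).max(2); m=(cv2.medianBlur(d,5)>45).astype(np.uint8)
k,l,s,c=cv2.connectedComponentsWithStats(m)
print([tuple(s[i]) for i in range(1,k) if s[i,4]>15])
rep()
E
```

```text
eef_pos: [503.3, 62.5, 295.0]
force: [0.3, -0.1, 0.1]
[(np.int32(195), np.int32(171), np.int32(73), np.int32(73), np.int32(2103)), (np.int32(217), np.int32(225), np.int32(28), np.int32(41), np.int32(615)), (np.int32(117), np.int32(228), np.int32(131), np.int32(156), np.int32(2145)), (np.int32(240), np.int32(253), np.int32(14), np.int32(16), np.int32(119)), (np.int32(30), np.int32(286), np.int32(70), np.int32(86), np.int32(1881)), (np.int32(0), np.int32(308), np.int32(17), np.int32(38), np.int32(434)), (np.int32(0), np.int32(319), np.int32(55), np.int32(65), np.int32(1131)), (np.int32(66), np.int32(343), np.int32(6), np.int32(6), np.int32(19)), (np.int32(108), np.int32(353), np.int32(8), np.int32(4), np.int32(27)), (np.int32(266), np.int32(358), np.int32(32), np.int32(26), np.int32(176)), (np.int32(111), np.int32(373), np.int32(10), np.int32(11), np.int32(57)), (np.int32(237), np.int32(377), np.int32(5), np.int32(7), np.int32(31))]
t 22.85 pos [503.11  62.46 294.46] q [-1.080e-01  2.400e-01  1.478e+00  1.000e-03  1.417e+00 -1.810e+00] F [-0.01 -0.21 -0.4 ] M [-0.013 -0.033  0.023] w 0.002
x [ 6.7e-03 -1.0e-04 -1.0e+00] y [-0.1309  0.9914 -0.001 ] z [0.9914 0.1309 0.0066]
```

View pics/top1.png

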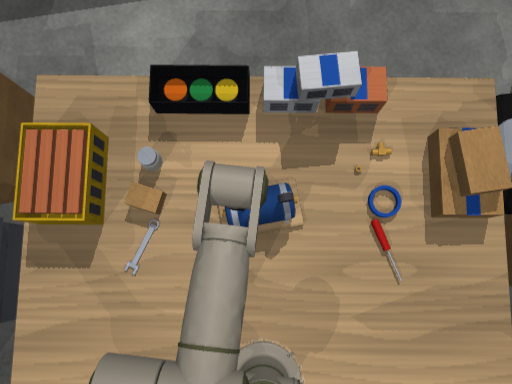

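The top view shows the jar, carton, wrench, tape, screwdriver, spare collar and tee where they were. The only differences are the arm and its shadow. Handing in.

```bash
python3 - <<'E'
from rig import workorder
print(workorder.finish_job())
E
```

```text
the job is handed in; nothing more can be done
None
```

The tank valve is bled and the job is handed in, at about 23 s on the robot clock. No verdict was reported.

- **Lock nut:** I turned it anticlockwise in one grip, rising 4 mm per rad. The twist torque jumped to about 0.4 N m at 3.86 rad. At 4.07 rad the nut's red mark had shifted in the pads, so the fingers were slipping on a nut at its upper stop. I left it there.
- **Pressing the tip:** With closed fingers I touched the tip at TCP z ≈ 228 mm and met the seat about 11.5 mm lower. It took several small steps to build up to 10 N. I then held for 1.7 s at a mean of 11.9 N; single readings ran from 10.7 to 12.9 N, and none in the whole press passed 13 N.
- **Last checks:** After lifting off, the tip and nut were back where they stood before the press and the stem was upright. The top view showed the bystanders unmoved, and the force read about zero with the arm clear.

**Small disagreements:**
- The camera-measured valve axis was about 1 mm off from what the side forces implied. I corrected this while turning; the side force stayed under about 3 N, roughly 0.7 mm of lean.
- The fingers drifted about 0.6 mm sideways during the press because the arm gives a little; the side force then was about 1.5 N.

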